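Line up the tea tins by size on the café's display board

ROBOT

A 7-joint arm with a two-finger parallel gripper is mounted at the origin on the work surface. World frame = base frame: x ahead of the robot, y to its left, z up, the work surface at z = 0. Lengths are in m, angles in rad, forces in N, time in s.
With the tool pointing down it reaches from about 0.4 to 0.9 m from the base axis. Payload 5.6 kg.
Tool frame: the origin (TCP) lies midway between the tips of the shut fingers; the grasp point (between the pads) lies 19 mm behind it; y points along the fingers, z is the direction in which the jaws open and shut, and the axes are right-handed (so a half turn about y gives the same grasp; the last joint's range is limited). The gripper opens to 92 mm and grips with 3 to 60 N. Pads are 20 mm wide; open, the fingers measure 128 mm over their backs; the gripper's body (75 mm by 189 mm) begins 69 mm behind the grasp point.
Start: joints at [-1.356, 0.468, -0.012, 1.603, 0.006, 1.071, -0.056], TCP at [0.166, 0.629, 0.194] pointing down, gripper open.
Joint ranges: [-2.53, 2.53], [-0.31, 2.02], [-1.57, 1.55], [0.28, 2.44], [-1.29, 4.43], [0.15, 1.84], [-2.92, 2.92]. Speed limits (rad/s): [2.57, 2.57, 3.14, 3.14, 3.14, 3.14, 3.14].

INTERFACE

Orientations are given as a 3x3 rotation matrix whose columns are the frame's x, y, z axes.
In Python, from station import env, effector, solver, viewer, workorder, search_frame, tip_of gives the robot as it stands. Calls block until the motion is done:
- env.reach(position, orientation): joint-space move of the TCP to a pose.
- env.movel(position, frame=None, rate=0.15): straight line of the TCP; frame=None keeps the orientation; rate is the mean speed in m/s.
- env.goto_joints(angles): joint-space move.
- effector.release() and effector.grasp(squeeze=None): open the fingers fully, or close them until they stop; squeeze is the grip in N (None keeps the last).
- env.pause(seconds).
- solver.inverse_kinematics(position, orientation): joint angles nearest the present ones, or None.
- env.sense(): the state.
- viewer.read_camera(name): name is "scene" or "top" or "wrist"; returns (picture, depth): 400x640x3 uint8, red, green, blue; 400x640 float32, m along the optical axis (not along the pixel's ray), 0 where there is no reading.
- viewer.camera_info(name): a dict with "intrinsics" (3x3 intrinsics, pixels), "dist_coeffs" ([k1, k2, p1, p2, k3] as OpenCV has them; the pictures are not rectified), "eye" and "rotation" of the camera in the world; the wrist camera has in their place "T_tool_cam" (4x4, takes a point from camera to tool coordinates, whose origin is the TCP and whose axes are the tool frame's). Camera axes: x right, y up, looking along -z (the intrinsics and any distortion apply to the point x, -y, -z); pixel columns grow to the right and rows downward; lengths in m; the calibration is good to about 2 mm. A picture is of the moment at which its call begins: read the wrist's pose just before it. camera_info takes no time and is no camera call.
A pose or a line that the arm cannot do raises env.PlanningError and nothing moves.
- workorder.finish_job(): hands the job in, once; it reports no verdict.
Trained networks look in the newest picture that a camera, given by its name, has taken for a name from the list of things; names that differ only in an ending like _2 or _b are one class to them, and where a whole thing is asked for, a point or a joint stands for the part that bears it (a point fixed in the world has none). Each returns a list of dicts, best first, with "score" (0 to 1); they miss things now and then, are a little off and sometimes report something else, mostly with a low value. They report only what shows in the picture. A call takes as long as a camera call. They do not tell look-alikes from the thing itself.
- search_frame(camera, name): "at" ([x, y, z] in m, in world coordinates, good to about 4 mm: the middle of the surface that is visible of it).
- tip_of(camera, name): "at" ([x, y, z] in m, in world coordinates, good to about 4 mm: a listed point, or the origin of a listed thing).
The state is a dict: "t": time; "joint_positions": joint angles; "joint_velocities": joint speeds; "tau": joint torques, N m; "ee_pos": TCP position; "tcp_rot": TCP orientation; "wrist_force": force on the tool from outside, world axes, zero at the start; "moment": the same for the moment, N m; "gripper_width": finger opening in m.
Only numpy, scipy, OpenCV 4.12 (cv2) and the standard library are available. Lean on these libraries where they do the work, as an engineer would, in place of code of your own. Each camera call takes 0.05 s, during which the arm holds its last target.

TASK

Put the four tea tins back on the wooden display board, one standing upright in the middle of each cork pad, in order of size: the smallest at the end next to the kitchen scale, then each bigger one, with the largest at the end next to the milk jug. Set each tin down gently rather than dropping it, and leave the scale and the milk jug where they are.

Things in the scene. Friction and masses are not known exactly. Their poses are not given: they have to be found in the camera images.
- tin_s: the smallest of four round tea tins: dark green can with a blank cream paper band round its lower half and a brass lid that stays on; straight-sided cylinder, 38 mm in diameter, 50 mm tall, rigid, 60 g give or take a third, stands upright on the counter at the start. Origin at the centre of its underside, z up; it is round, so its yaw does not matter.
- tin_m: the second smallest of four round tea tins: dark green can with a blank cream paper band round its lower half and a brass lid that stays on; straight-sided cylinder, 48 mm in diameter, 75 mm tall, rigid, 100 g give or take a third, stands upright on the counter at the start. Origin at the centre of its underside, z up; it is round, so its yaw does not matter.
- tin_l: the second largest of four round tea tins: dark green can with a blank cream paper band round its lower half and a brass lid that stays on; straight-sided cylinder, 58 mm in diameter, 100 mm tall, rigid, 150 g give or take a third, stands upright on the counter at the start. Origin at the centre of its underside, z up; it is round, so its yaw does not matter.
- tin_xl: the largest of four round tea tins: dark green can with a blank cream paper band round its lower half and a brass lid that stays on; straight-sided cylinder, 68 mm in diameter, 125 mm tall, rigid, 210 g give or take a third, stands upright on the counter at the start. Origin at the centre of its underside, z up; it is round, so its yaw does not matter.
- pad_a: one end pad (robot's right) of four like round cork pads, 80 mm across, 4 mm thick, 105 mm apart in a straight row a-b-c-d on a dark wooden board. Origin at the centre of its underside, z up, y along the row from a to d; its top is 22 mm above the counter. The board is fixed: 110 x 420 x 18 mm, centred under the row.
- pad_b: second of four like round cork pads, 80 mm across, 4 mm thick, 105 mm apart in a straight row a-b-c-d on a dark wooden board. Origin at the centre of its underside, z up, y along the row from a to d; its top is 22 mm above the counter.
- pad_c: third of four like round cork pads, 80 mm across, 4 mm thick, 105 mm apart in a straight row a-b-c-d on a dark wooden board. Origin at the centre of its underside, z up, y along the row from a to d; its top is 22 mm above the counter.
- pad_d: other end pad (robot's left) of four like round cork pads, 80 mm across, 4 mm thick, 105 mm apart in a straight row a-b-c-d on a dark wooden board. Origin at the centre of its underside, z up, y along the row from a to d; its top is 22 mm above the counter.
- scale: flat black kitchen scale with a steel plate, 130 x 130 x 18 mm, lying loose on the counter 310 mm from the middle of the row, just beyond one end of the display board; which end differs from start to start, and it shows where the row begins. Origin at the centre of its underside, z up. To be left where it is.
- jug: small open steel milk jug, 76 mm across, 86 mm tall, with a bar handle reaching 68 mm from its axis along its own +y; loose, on the counter just beyond the other end of the board from the scale. Origin at the centre of its underside, z up. To be left where it is.
Things that resemble listed ones, but are neither listed nor needed, are in the scene too. Leave any green or yellow look-alike of the scale alone.

How it is judged:
By the outcome, as a careful person would: the job done as asked, in the order asked, and still so for the second after the job is handed in, with the robot touching nothing.
It also fails if it takes over 90 s, if anything falls off the work surface, if the arm or the gripper's body presses on something with over 40 N, if the wrist force passes 120 N, or if a joint passes its speed limit or range.

## Working session

There is one attempt and no reset: what is moved stays moved. The work goes in short steps, each a Python script; the robot and the scene stay as the last script left them, time stands still between calls to the robot, and variables do not carry over. Pictures are saved under pics/ and viewed, and the job is handed in when it is done.

```bash
ls; mkdir -p pics; python3 - <<'E'
from station import env, viewer
import cv2, numpy as np
s=env.sense(); print(s['t'],s['ee_pos'],s['tcp_rot'],s['gripper_width'])
for n in ('scene','top'):
    p,d=viewer.read_camera(n); cv2.imwrite(f'pics/{n}0.png',p[:,:,::-1]); np.save(f'pics/{n}0.npy',d)
    print(viewer.camera_info(n))
print(viewer.camera_info('wrist'))
E
```

```text
pics
0.0 [0.1656741  0.6279269  0.19295602] [[ 9.66930928e-01 -2.75489148e-04  2.55038240e-01]
 [-2.55038335e-01 -1.69182870e-03  9.66929462e-01]
 [ 1.65102439e-04 -9.99998531e-01 -1.70614179e-03]] 0.09214293680733794
{'intrinsics': array([[421.97722487,   0.        , 323.57366623],
       [  0.        , 421.97722487, 200.20014188],
       [  0.        ,   0.        ,   1.        ]]), 'dist_coeffs': array([-0.03691765,  0.        ,  0.        ,  0.        ,  0.        ]), 'eye': array([ 1.10296333, -0.20533393,  0.98936815]), 'rotation': array([[ 0.5524227 , -0.68118173,  0.48043793],
       [ 0.83344484,  0.46112108, -0.30452757],
       [-0.01410144,  0.56864646,  0.82246115]])}
{'intrinsics': array([[405.85553545,   0.        , 315.9719572 ],
       [  0.        , 405.85553545, 198.12463331],
       [  0.        ,   0.        ,   1.        ]]), 'dist_coeffs': array([-0.05805242,  0.        ,  0.        ,  0.        ,  0.        ]), 'eye': array([0.51429072, 0.15666678, 1.21170219]), 'rotation': array([[ 0.00401714,  0.99861324, -0.0524924 ],
       [-0.99998817,  0.00415562,  0.0025292 ],
       [ 0.00274383,  0.05248162,  0.99861812]])}
{'intrinsics': array([[300.85789593,   0.        , 323.66439451],
       [  0.        , 300.85789593, 198.46611254],
       [  0.        ,   0.        ,   1.        ]]), 'dist_coeffs': array([-0.05537569,  0.        ,  0.        ,  0.        ,  0.        ]), 'T_tool_cam': array([[-5.86323856e-04, -9.59128238e-01, -2.82971164e-01,
        -7.98660891e-02],
       [ 4.74302486e-04,  2.82970914e-01, -9.59128374e-01,
        -1.91025393e-01],
       [ 9.99999716e-01, -6.96573773e-04,  2.89004310e-04,
        -2.38709844e-04],
       [ 0.00000000e+00,  0.00000000e+00,  0.00000000e+00,
         1.00000000e+00]])}
```

View pics/top0.png

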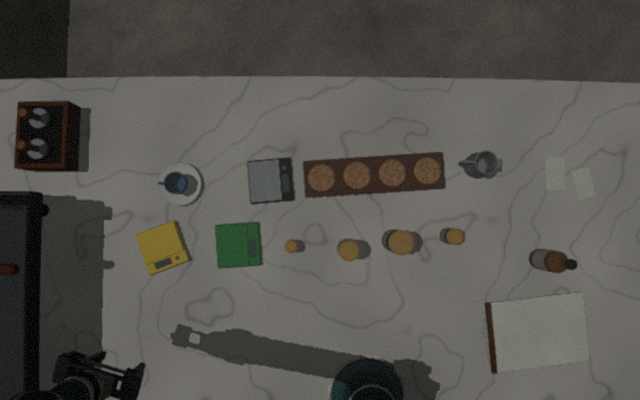

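View pics/scene0.png

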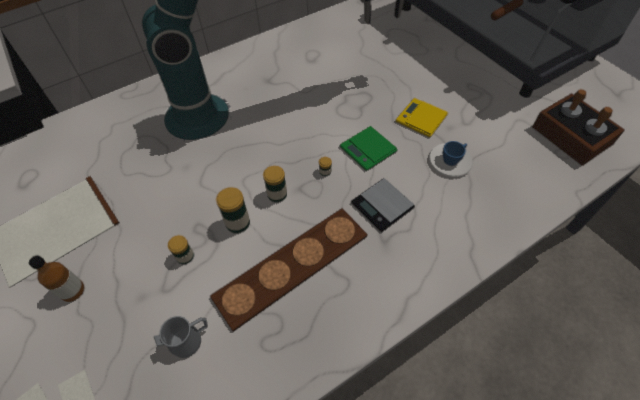

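The top view shows the scale (270,180) at the +y end next to pad_d and the jug (483,165) at the pad_a end. The tin lids are at about (292,246), (348,250), (401,242) and (454,237), and the pads run from (321,178) to (427,170). Next I'll measure these.

```bash
cat > h.py <<'E'
import numpy as np, cv2
from station import env, effector, solver, viewer, workorder, search_frame, tip_of
def cloud(name,d,pose=None):
    ci=viewer.camera_info(name)
    v,u=np.mgrid[0:400,0:640]
    n=cv2.undistortPoints(np.stack([u,v],-1).reshape(-1,1,2).astype(np.float64),ci['intrinsics'],ci['dist_coeffs']).reshape(400,640,2)
    P=np.stack([n[...,0]*d,-n[...,1]*d,-d],-1)
    if name=='wrist':
        p,R=pose; T=ci['T_tool_cam']
        return (P@T[:3,:3].T+T[:3,3])@R.T+p
    return P@ci['rotation'].T+ci['eye']
E
python3 - <<'E'
from h import *
for name,pts in (('top',[(292,246),(348,250),(401,242),(454,237)]),('scene',[(325,163),(274,174),(231,196),(178,243)])):
    W=cloud(name,np.load(f'pics/{name}0.npy'))
    im=cv2.imread(f'pics/{name}0.png')
    for (u,v) in pts:
        z0=np.median(W[v-2:v+3,u-2:u+3,2])
        c=W[v,u]
        m=(abs(W[...,2]-z0)<.006)&(np.hypot(W[...,0]-c[0],W[...,1]-c[1])<.06)
        q=W[m]; (x,y),r=cv2.minEnclosingCircle(q[:,:2].astype(np.float32))
        print(name,(u,v),'z',z0.round(4),'mean',q.mean(0).round(4),'circ',round(x,4),round(y,4),'D',round(2*r,4),m.sum())
    # board by height
    m=(W[...,2]>.012)&(W[...,2]<.03)
    pads=[(321,178),(357,175),(392,172),(427,170)] if name=='top' else [(340,230),(308,251),(274,275),(238,299)]
    im=cv2.cvtColor(im,cv2.COLOR_BGR2HSV)
    for u,v in pads: 
        print('pad',W[v,u].round(4), im[v,u])
for c in('top','scene'):
  viewer.read_camera(c)
  for n in('pad_a','scale','jug','tin_s'):
    print(c,n,[(np.round(r['at'],3),round(r['score'],2)) for r in (search_frame if n!='x' else 0)(c,n)])
E
```

```text
top (292, 246) z 0.0492 mean [0.4368 0.2252 0.0487] circ 0.4367 0.2246 D 0.0391 130
top (348, 250) z 0.1007 mean [0.4292 0.0653 0.0993] circ 0.4292 0.0652 D 0.0585 344
top (401, 242) z 0.124 mean [ 0.4541 -0.0739  0.1239] circ 0.4548 -0.0743 D 0.0695 485
top (454, 237) z 0.0741 mean [ 0.4691 -0.2373  0.0736] circ 0.4689 -0.2387 D 0.0483 217
pad [0.6362 0.1391 0.0222] [ 12 113  99]
pad [0.6456 0.033  0.0222] [ 13 113 102]
pad [ 0.6547 -0.0701  0.0247] [ 14 120  96]
pad [ 0.6613 -0.1742  0.0245] [ 14 109 101]
scene (325, 163) z 0.0479 mean [0.4414 0.2209 0.0473] circ 0.44 0.2229 D 0.0411 112
scene (274, 174) z 0.0985 mean [0.435  0.0596 0.0979] circ 0.4335 0.0612 D 0.0626 303
scene (231, 196) z 0.1232 mean [ 0.4584 -0.0789  0.123 ] circ 0.457 -0.0769 D 0.0732 490
scene (178, 243) z 0.075 mean [ 0.4723 -0.241   0.0736] circ 0.4692 -0.2404 D 0.0508 249
pad [0.6421 0.1362 0.021 ] [ 13 127 130]
pad [0.6459 0.0328 0.0175] [ 13 131 134]
pad [ 0.6571 -0.0745  0.0211] [ 13 127 130]
pad [ 0.6643 -0.1784  0.0233] [ 14 131 130]
top pad_a [(array([0.644, 0.036, 0.024]), 0.97), (array([0.636, 0.142
[... 227 characters left out ...]
rray([ 0.659, -0.176,  0.019]), 0.31)]
top jug [(array([ 0.678, -0.335,  0.052]), 0.56)]
top tin_s [(array([ 0.474, -0.229,  0.072]), 0.8), (array([0.433, 0.067, 0.1  ]), 0.73)]
scene pad_a [(array([0.642, 0.133, 0.02 ]), 0.95), (array([0.65 , 0.035, 0.024]), 0.77), (array([ 0.664, -0.177,  0.024]), 0.63), (array([ 0.657, -0.07 ,  0.022]), 0.59)]
scene scale [(array([0.64 , 0.282, 0.016]), 0.91), (array([0.446, 0.377, 0.015]), 0.78)]
scene jug [(array([ 0.685, -0.333,  0.051]), 0.96), (array([ 0.659, -0.078,  0.022]), 0.7)]
scene tin_s [(array([ 0.483, -0.237,  0.068]), 0.83), (array([0.448, 0.217, 0.045]), 0.73), (array([0.45 , 0.056, 0.085]), 0.71), (array([ 0.474, -0.08 ,  0.105]), 0.55)]
```

```bash
cat >> h.py <<'E'
def fit_pads(name,p,d,pose=None):
    W=cloud(name,d,pose)
    hsv=cv2.cvtColor(p,cv2.COLOR_RGB2HSV)
    m=((hsv[...,0]>8)&(hsv[...,0]<20)&(hsv[...,1]>85)&(hsv[...,2]>75)).astype(np.uint8)
    m[(abs(W[...,2]-.022)>.015)|(d==0)]=0
    m=cv2.morphologyEx(m,cv2.MORPH_OPEN,np.ones((3,3)))
    cs,_=cv2.findContours(m,cv2.RETR_EXTERNAL,cv2.CHAIN_APPROX_NONE)
    out=[]
    ci=viewer.camera_info(name)
    if pose is None: eye,Rc=ci['eye'],ci['rotation']
    else:
        T=ci['T_tool_cam'];eye=pose[1]@T[:3,3]+pose[0];Rc=pose[1]@T[:3,:3]
    for c in cs:
        if cv2.contourArea(c)<300: continue
        n=cv2.undistortPoints(c.astype(np.float64),ci['intrinsics'],ci['dist_coeffs']).reshape(-1,2)
        r=np.c_[n[:,0],-n[:,1],-np.ones(len(n))]@Rc.T
        q=eye+r*((.022-eye[2])/r[:,2])[:,None]
        (e,ax,_)=cv2.fitEllipse(q[:,:2].astype(np.float32))
        out.append((e[0],e[1],ax[0],ax[1]))
    return np.array(sorted(out,key=lambda a:a[1]))
E
python3 - <<'E'
from h import *
for n in('top','scene'):
    p=cv2.imread(f'pics/{n}0.png')[:,:,::-1].copy()
    print(n,fit_pads(n,p,np.load(f'pics/{n}0.npy')).round(4))
# IK check
for t,pos in (('S',(.437,.224,.2)),('M',(.469,-.239,.2)),('xl',(.662,-.175,.25)),('d',(.638,.138,.2)),('look',(.55,0.0,.35))):
  for a in (-.08,np.pi-.08):
    z=np.array([np.cos(a),np.sin(a),0]);y=np.array([0,0,-1.]);R=np.c_[np.cross(y,z),y,z]
    q=solver.inverse_kinematics(np.array(pos),R); print(t,round(a,2),None if q is None else np.round(q,2))
E
```

```text
top [[ 0.6606 -0.1741  0.0721  0.0763]
 [ 0.6528 -0.0694  0.075   0.0757]
 [ 0.6455  0.0347  0.0747  0.0755]
 [ 0.6375  0.1393  0.074   0.0755]]
scene [[ 0.6625 -0.1769  0.079   0.0804]
 [ 0.6555 -0.0726  0.0789  0.0796]
 [ 0.6475  0.0322  0.0784  0.0804]
 [ 0.6399  0.1366  0.0789  0.0794]]
S -0.08 [-0.96  0.19  0.47  2.   -0.11  0.97 -0.51]
S 3.06 [-0.49  0.2  -0.06  1.97  0.01  0.97  2.51]
M -0.08 [-0.26  0.3   0.81  1.94 -0.26  1.01  0.59]
M 3.06 [-0.59  0.57  1.36  1.95 -0.62  1.14 -2.19]
xl -0.08 [-0.43  0.65  1.02  1.49 -0.57  1.31  0.57]
xl 3.06 [-0.54  0.84  1.34  1.5  -0.82  1.45 -2.39]
d -0.08 [-0.7   0.51  0.62  1.62 -0.32  1.11 -0.08]
d 3.06 [-0.25  0.47 -0.02  1.59  0.01  1.09  2.79]
look -0.08 [-0.69  0.19  0.74  1.68 -0.13  1.32 -0.  ]
look 3.06 [ 0.88  0.48 -1.3   1.59  0.46  1.43  2.6 ]
```

```bash
cat >> h.py <<'E'
A=-0.075
def RR(a=A):
    z=np.array([np.cos(a),np.sin(a),0]);y=np.array([0,0,-1.]);return np.c_[np.cross(y,z),y,z]
def wrist(tag):
    s=env.sense();pose=(s['ee_pos'],s['tcp_rot'])
    p,d=viewer.read_camera('wrist'); cv2.imwrite(f'pics/{tag}.png',p[:,:,::-1])
    return p,d,pose
def lid(name,d,pose,xy,h):
    W=cloud(name,d,pose)
    m=(abs(W[...,2]-h)<.006)&(np.hypot(W[...,0]-xy[0],W[...,1]-xy[1])<.06)&(d>0)
    q=W[m]
    if len(q)<20: return None
    (x,y),r=cv2.minEnclosingCircle(q[:,:2].astype(np.float32))
    return np.round([x,y,2*r,*q.mean(0),len(q)],4)
TIN=dict(s=(.4383,.2237,.050),l=(.4313,.0632,.100),xl=(.4559,-.0756,.125),m=(.469,-.2395,.075))
E
python3 - <<'E'
from h import *
env.reach(np.array([.437,.17,.23]),RR())
p,d,pose=wrist('w1')
print(lid('wrist',d,pose,TIN['s'][:2],.05)); print(lid('wrist',d,pose,TIN['l'][:2],.1))
print(fit_pads('wrist',p,d,pose)); print(env.sense()['t'])
E
```

```text
[4.389e-01 2.242e-01 3.880e-02 4.389e-01 2.245e-01 4.930e-02 7.900e+02]
[4.319e-01 6.220e-02 5.980e-02 4.320e-01 6.490e-02 9.960e-02 1.640e+03]
[[ 0.6243096  -0.18009862  0.02712278  0.08334879]
 [ 0.65165246  0.09016693  0.09477273  0.2381724 ]
 [ 0.59318113  0.12564526  0.01287975  0.18210378]]
2.5833
```

View pics/w1.png

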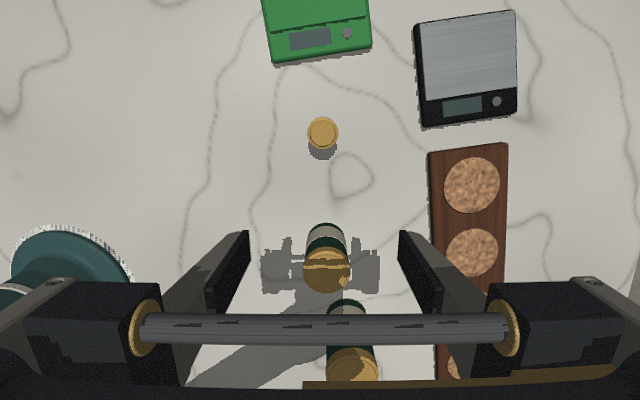

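Wrist view: tin_s lid at (322,132), agreeing within 1 mm with the mean of the two fixed cameras; the black scale is beside the first pad (472,185). Starting with tin_s.

```bash
cat >> h.py <<'E'
PAD=dict(d=(.639,.138),c=(.6467,.0335),b=(.6544,-.071),a=(.6618,-.1755))
GZ=dict(s=.031,m=.045,l=.060,xl=.080)
def fz(): return env.sense()['wrist_force'][2]
def pick(t,xy,squeeze,clear):
    g=GZ[t]-.019; h=TIN[t][2]
    cur=env.sense()['ee_pos']
    env.reach(np.array([xy[0],xy[1],h+.05]),RR())
    env.movel(np.array([xy[0],xy[1],g]),RR(),rate=.12)
    effector.grasp(squeeze); s=env.sense(); print('width',s['gripper_width'],'ee',s['ee_pos'].round(4),'t',s['t'])
    env.movel(np.array([xy[0],xy[1],g+clear]),RR(),rate=.12)
def place(t,pad,clear):
    g=GZ[t]-.019+.022; x,y=PAD[pad]
    env.movel(np.array([x,y,g+clear]),RR(),rate=.15)
    env.movel(np.array([x,y,g+.004]),RR(),rate=.08)
    env.pause(.2); f0=np.mean([fz() for _ in range(3)]); print('f0',f0)
    for k in range(9):
        z=g+.004-.001*(k+1)
        env.movel(np.array([x,y,z]),RR(),rate=.02); env.pause(.05)
        f=fz()
        if f-f0>1.0: break
    print('contact',k,round(z-g,4),round(f-f0,2),'ee',env.sense()['ee_pos'].round(4))
    effector.release(); 
    env.movel(np.array([x,y,g+TIN[t][2]+.03]),RR(),rate=.15)
    print('t',env.sense()['t'])
E
python3 - <<'E'
from h import *
print(fz())
pick('s',(.4386,.2240),10,.08)
print(fz(),env.sense()['gripper_width'])
place('s','d',.08)
p,d=viewer.read_camera('top'); cv2.imwrite('pics/top1.png',p[:,:,::-1]); print(lid('top',d,None,PAD['d'],.072))
p,d=viewer.read_camera('scene');print(lid('scene',d,None,PAD['d'],.072)); cv2.imwrite('pics/scene1.png',p[:,:,::-1])
E
```

```text
0.6081620454089162
width 0.03716185347509118 ee [0.4386 0.224  0.012 ] t 4.9417
-1.377943941794876 0.037655681817496234
f0 -0.018638283056752525
contact 4 -0.001 7.1 ee [0.6392 0.138  0.0339]
t 11.7667
None
[6.400e-01 1.367e-01 3.950e-02 6.401e-01 1.353e-01 6.960e-02 1.450e+02]
```

View pics/scene1.png

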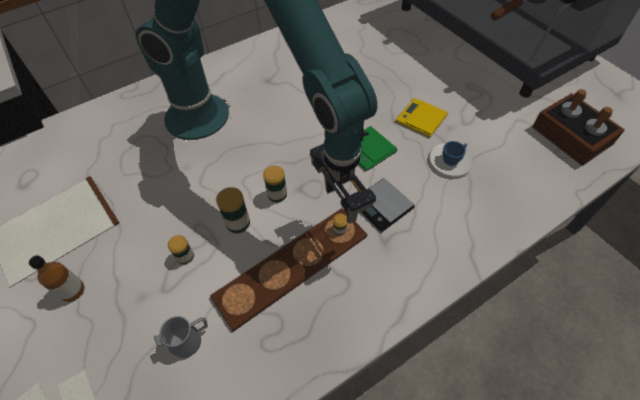

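tin_s is at (340,224), centred on the end pad by the scale: the scene camera measures both pad and tin within 1 mm. Next is tin_m to pad_c.

```bash
python3 - <<'E'
s=open('h.py').read()
s=s.replace("    env.reach(np.array([xy[0],xy[1],h+.05]),RR())\n","    env.movel(np.array([cur[0],cur[1],.22]),RR(),rate=.2)\n    env.reach(np.array([xy[0],xy[1],.22]),RR())\n")
s=s.replace("range(9)","range(14)").replace("-.001*(k+1)","-.0015-.0005*(k+1)")
open('h.py','w').write(s)
E
python3 - <<'E'
from h import *
pick('m',(.4692,-.2392),12,.11)
place('m','c',.11)
p,d=viewer.read_camera('scene');print(lid('scene',d,None,PAD['c'],.097),lid('scene',d,None,PAD['d'],.072)); cv2.imwrite('pics/scene2.png',p[:,:,::-1])
print(lid('scene',d,None,TIN['l'][:2],.1))
p,d,pose=wrist('w2');print(lid('wrist',d,pose,PAD['d'],.072),lid('wrist',d,pose,PAD['c'],.097))
E
```

```text
width 0.0477733877269648 ee [ 0.4693 -0.2392  0.026 ] t 16.575
f0 -1.1768990634163603
contact 5 -0.0005 5.82 ee [0.6469 0.0335 0.048 ]
t 25.075
[6.467e-01 3.070e-02 4.960e-02 6.487e-01 2.590e-02 9.500e-02 2.130e+02] [6.399e-01 1.362e-01 4.010e-02 6.430e-01 1.368e-01 6.970e-02 1.250e+02]
[4.331e-01 5.670e-02 5.860e-02 4.317e-01 4.690e-02 9.810e-02 1.340e+02]
[6.390e-01 1.378e-01 3.910e-02 6.393e-01 1.377e-01 7.140e-02 1.633e+03] [6.470e-01 3.230e-02 4.950e-02 6.470e-01 3.400e-02 9.650e-02 2.338e+03]
```

View pics/scene2.png

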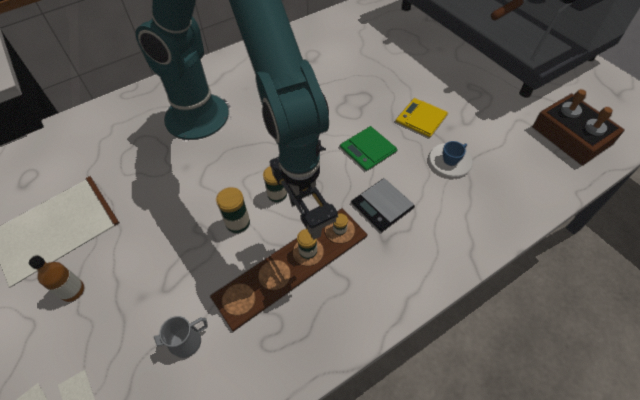

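Scene view: tins at (307,240) and (341,224) stand on the first two pads, and the wrist camera puts both within 1.5 mm of centre. Next are tin_l and tin_xl.

```bash
python3 - <<'E'
from h import *
pick('l',(.4317,.0632),16,.13)
place('l','b',.13)
p,d,pose=wrist('w3');print(lid('wrist',d,pose,PAD['c'],.097),lid('wrist',d,pose,PAD['b'],.122))
E
python3 - <<'E'
from h import *
pick('xl',(.4562,-.0753),22,.13)
place('xl','a',.13)
p,d,pose=wrist('w4');print(lid('wrist',d,pose,PAD['b'],.122),lid('wrist',d,pose,PAD['a'],.147))
env.movel(np.array([.6618,-.1755,.25]),RR(),rate=.2)
env.reach(np.array([.42,.1,.3]),RR())
p,d=viewer.read_camera('scene'); cv2.imwrite('pics/scene4.png',p[:,:,::-1])
for k,h in zip('dcba',(.072,.097,.122,.147)): print(PAD[k],lid('scene',d,None,PAD[k],h))
print(fit_pads('scene',p,d).round(4))
p,d=viewer.read_camera('top'); cv2.imwrite('pics/top4.png',p[:,:,::-1])
for k,h in zip('dcba',(.072,.097,.122,.147)): print(PAD[k],lid('top',d,None,PAD[k],h))
for n in('scale','jug'): print([(np.round(r['at'],3),round(r['score'],2)) for r in search_frame('top',n)])
print(env.sense()['t'])
E
```

```text
width 0.05809754269898269 ee [0.4318 0.0632 0.041 ] t 28.775
f0 -2.02200653477466
contact 1 0.0015 1.01 ee [ 0.6544 -0.071   0.0645]
t 36.0917
[6.471e-01 3.220e-02 4.880e-02 6.472e-01 3.260e-02 9.660e-02 2.289e+03] [ 6.546e-01 -7.200e-02  5.910e-02  6.545e-01 -7.040e-02  1.216e-01
  3.065e+03]
width 0.06740348240497131 ee [ 0.4563 -0.0752  0.0612] t 39.1917
f0 -1.73263683855805
contact 4 0.0 3.96 ee [ 0.6619 -0.1756  0.0833]
t 47.25
[ 6.543e-01 -7.220e-02  5.890e-02  6.546e-01 -7.180e-02  1.217e-01
  2.925e+03] [ 6.609e-01 -1.770e-01  6.910e-02  6.611e-01 -1.752e-01  1.468e-01
  3.673e+03]
(0.639, 0.138) [6.391e-01 1.358e-01 4.060e-02 6.408e-01 1.356e-01 6.990e-02 1.460e+02]
(0.6467, 0.0335) [6.478e-01 3.100e-02 5.050e-02 6.489e-01 3.050e-02 9.510e-02 2.690e+02]
(0.6544, -0.071) [ 6.549e-01 -7.370e-02  6.040e-02  6.559e-01 -7.410e-02  1.202e-01
  4.460e+02]
(0.6618, -0.1755) [ 6.600e-01 -1.790e-01  7.140e-02  6.624e-01 -1.785e-01  1.460e-01
  6.870e+02]
[]
(0.639, 0.138) [6.364e-01 1.407e-01 3.870e-02 6.364e-01 1.404e-01 7.060e-02 1.410e+02]
(0.6467, 0.0335) [6.443e-01 3.530e-02 4.830e-02 6.438e-01 3.540e-02 9.570e-02 2.310e+02]
(0.6544, -0.071) [ 6.518e-01 -6.950e-02  6.000e-02  6.514e-01 -6.890e-02  1.208e-01
  3.610e+02]
(0.6618, -0.1755) [ 6.584e-01 -1.755e-01  7.090e-02  6.581e-01 -1.751e-01  1.457e-01
  5.110e+02]
[(array([0.628, 0.287, 0.02 ]), 0.74)]
[(array([ 0.68 , -0.334,  0.05 ]), 0.76)]
49.1333
```

View pics/top4.png

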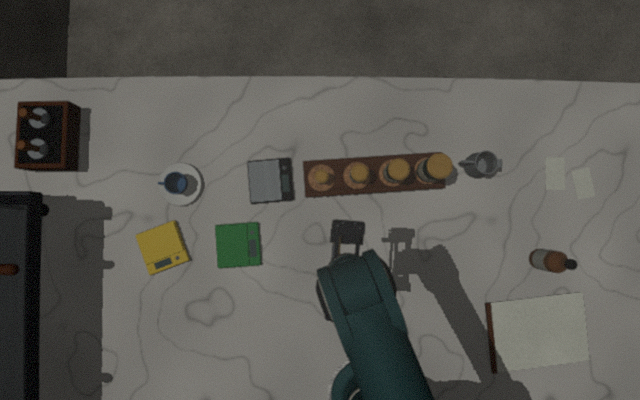

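View pics/scene4.png

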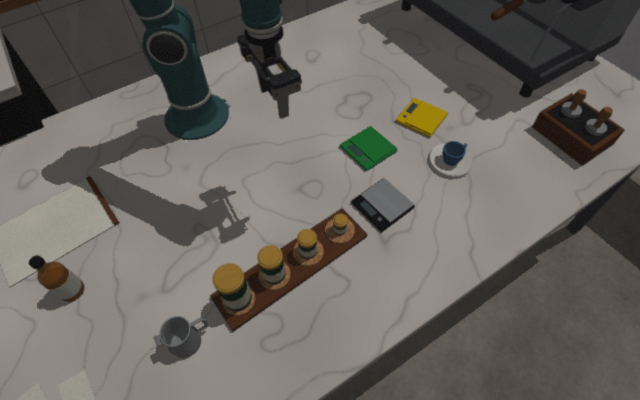

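All four tins stand upright, in the top view at (321,178), (358,175), (397,172) and (436,167), growing from the scale to the jug. The scale and jug are at the same pixels as at the start, and the arm is clear.

```bash
python3 -c "
from h import *
print(workorder.finish_job())"
```

```text
the job is handed in; nothing more can be done
None
```

All four tea tins are back on the display board, one upright on each cork pad. The smallest is at the scale end (pad_d), then tin_m on pad_c, tin_l on pad_b, and the largest at the jug end (pad_a). I handed the job in at about 49 s.

- **Centring:** the wrist camera measured each tin within about 2 mm of its pad's middle. The scene and top cameras differ from each other by about 3–5 mm. That is about what I saw on the bare pads, so I used their mean, which the wrist camera confirmed on tin_s and tin_l.
- **Set-down:** I lowered each tin slowly until the wrist force rose. For tin_s, tin_m and tin_xl it rose by 4–7 N, at most 1 mm below the expected height. For tin_l it rose by only 1 N, about 1.5 mm above the expected height, so that tin may have settled by up to 1.5 mm on release.
- **Scale and jug:** in the last top view both were within 2 mm of where they started, which is within the detector's error. The arm was clear of everything.
- **Failed check:** automatic pad detection found nothing in the final scene picture, where the tins partly cover the pads. The centring figures therefore use the pad positions measured at the start.

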